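# Snug a glass rod in the bench clamp with its sunken knob

## Task

Slide the glass rod gently along its channel until its end rests against the end stop. Let go of it, then turn the small knob down in its well clockwise until the clamp shoe has come down on the rod and holds it snugly, at about 11 N (glass pressed at 25 N cracks). Go easy on the well, leave the rod fully home and clamped, and do not disturb the things around.

Things in the scene. Friction and masses are not known exactly. Their poses are not given: they have to be found in the camera images.
- clamp: The bench clamp, fixed for the run: a grey housing 120 x 120 mm, its aluminium deck 92 mm above the bench. Origin: centre of the housing's underside, on the bench; z up. In its frame the knob's axis is at x = -12 mm, y = 0; the rod channel runs along y at x = +82 mm.
- clamp_arm (a point): Top of the dark steel clamp arm over the rod, 127 mm above the bench, at x = 82 mm, y = 0 of the clamp; the arm spans x = 46 to 106 mm, y = -15 to 15 mm; a steel stem on it reaches 139 mm. Under it hangs the clamp shoe (12 x 20 mm, rubber faced), which the knob lowers 8 mm per radian. At the start the gap from shoe to rod is anything from 4 to 13 mm and is not measured.
- deck: The aluminium deck plate 120 x 120 mm with the round well in it; same origin and axes as the clamp. The well is 75 mm across and 24 mm deep, its floor 68 mm and its rim 92 mm above the bench. Fingers may touch its wall or floor lightly, well under 20 N.
- knob: The sunken knob: an upright black bar 28 mm long (along its x), 12 mm thick (along its y), 69 to 90 mm above the bench, 31 mm from each flat side to the well's wall. Origin on its axis, 69 mm above the bench. It starts fully open, bar along the clamp's x (within 0.05 rad), turns 3.0 rad; clockwise from above (yaw falling) closes the clamp. It stays where it is left.
- knob_grip (a point): Point on the knob's axis, 84.5 mm above the bench (axes as the knob). Free turning takes about 0.17 N m (friction, which at rest may act either way). From where the shoe touches the rod, each further 0.1 rad adds about 4 N on the rod and 0.032 N m on the knob, so 11 N is about 0.27 rad past touching and 0.09 N m above the free torque.
- bed: The aluminium channel block with its end stop; same origin and axes as the clamp. The block is 34 mm wide (x = 65 to 99 mm) and runs from y = -85 mm (open end) to y = +75 mm, the face of the dark end stop (which rises 20 mm above the channel's floor). The channel's floor is 75 mm above the bench; the channel is 13 mm wide with walls 8 mm high.
- rod: The loose white glass rod, 10 mm thick, 225 mm long, about 40 g, lying in the channel. Origin at its middle, length along its own y, +y towards the end stop; its axis is 80 mm above the bench. It starts 15 to 35 mm short of the stop; when home, 65 mm of it stands out past the channel's open end, free to be gripped from above.
- rod_tip (a point): Centre of the rod's end face towards the end stop.
- jar: A loose amber glass jar, 60 mm across, 90 mm high; origin under its centre. Bystander: leave alone.
- bin: A loose red open bin 130 x 180 x 60 mm; origin under its centre. Bystander: leave alone.
- paddle: A loose dark marver paddle, plate 90 x 60 x 12 mm towards its +x, wooden handle 110 mm towards its -x; origin where they meet, on the bench. Bystander: leave alone.
There are look-alikes about, which are no part of the job. Several things have the shape of the rod; the one meant has the colours described above.

How it is judged:
By the outcome, as a careful person would: the job done as asked, in the order asked, and still so for the second after the job is handed in, with the robot touching nothing.
It also fails if it takes over 72 s, if anything falls off the work surface, if the arm or the gripper's body presses on something with over 40 N, if the wrist force passes 120 N, or if a joint passes its speed limit or range.

## Robot

A 6-joint arm with a two-finger parallel gripper is mounted at the origin on the work surface. World frame = base frame: x ahead of the robot, y to its left, z up, the work surface at z = 0. Lengths are in m, angles in rad, forces in N, time in s.
With the tool pointing down it reaches from about 0.325 to 0.85 m from the base axis. Payload 15.5 kg.
Tool frame: the origin (TCP) lies on the centre line of the jaws, within the pads' length; the fingertips stand 17 mm ahead of it and the grasp point (between the pads) lies 2 mm behind it; z points along the fingers, y is the line along which they close (so a half turn about z gives the same grasp; the last joint's range is limited). The gripper opens to 91 mm and grips with 3 to 60 N. Pads are 32 mm wide; open, the fingers measure 118 mm over their backs; the gripper's body (76 mm by 178 mm) begins 60 mm behind the grasp point.
Start: joints at [-1.355, 0.494, 1.345, -0, 1.302, -0.096], TCP at [0.192, -0.595, 0.231] pointing down, gripper open.
Joint ranges: [-2.91, 2.91], [-0.82, 2.16], [0.22, 2.67], [-1.22, 4.37], [0.12, 2.79], [-3.08, 3.08]. Speed limits (rad/s): [1.89, 1.89, 2.57, 3.01, 3.01, 3.01].

## Interface

Orientations are given as a unit quaternion [w, x, y, z].
In Python, from bench import r, viewer gives the robot as it stands.
- The arm moves only by the shell command python3 -m inch 'ROWS' [OPENING] [FORCE]. ROWS is JSON, a list that holds one entry, the list of rows, each a list of 6 numbers: the shift along the tool's x, y, z in mm, then the turn, a rotation vector about the tool's x, y, z in degrees. A call has 1 to 12 rows; each row shifts and turns the commanded pose from where the row before left it, along the tool's axes as they then stand; what a row does not reach is not made up. A row lasts 1/8 s, in which the tool goes at most 62.5 mm and 10.7 degrees, less where a joint would pass 70% of its speed; a pose out of reach is approached as far as the arm can. A call with a gripper value outside its range is refused whole. OPENING is the gripper command: -1 is shut, 1 is fully open, values between are in proportion, set as the call begins (- or left out, the last holds). The fingers move at their own pace and stop on an object; FORCE is the grip in N (left out, the last holds). Time passes only in rows, so rows that do not move let the fingers close. It gives the time, the measured TCP pose, the force, the opening and the grip force at its end, in the units of the state.
- r.observe(): the state, without advancing time (a new reading comes with each control period).
- viewer.get_image(name): name is "scene" or "side" or "wrist"; returns the picture (400x640x3 uint8, red, green, blue); there is no depth.
- viewer.get_calibration(name): a dict with "fovy" (degrees; the focal length in pixels is half the picture's height over the tangent of half this angle, whatever the lens; pixels are square), "cx", "cy" (the principal point, pixels), "rvec" (rotation vector, rad) and "tvec" (3), from world to camera coordinates, as OpenCV has them; the wrist camera has in their place "mount" (4x4, takes a point from camera to tool coordinates, whose origin is the TCP and whose axes are the flange's). Camera axes: x right, y down, z forward; pixel columns grow to the right and rows downward; lengths in m; the calibration is good to about 2 mm. A picture is of the moment at which its call begins: read the wrist's pose just before it. get_calibration takes no time and is no camera call.
- r.close_job(): hands the job in; it is judged then, once.
Trained networks look in the newest picture that a camera, given by its name, has taken for a name from the list of things; names that differ only in an ending like _2 or _b are one class to them, and where a whole thing is asked for, a point or a joint stands for the part that bears it (a point fixed in the world has none). Each returns a list of dicts, best first, with "confidence" (0 to 1); they miss things now and then, are a little off and sometimes report something else, mostly with a low value. They report only what shows in the picture. A call takes as long as a camera call. They do not tell look-alikes from the thing itself.
- viewer.regions_of(camera, name): "region" (400x640 bool, what is visible of it) and "point" ([column, row] in pixels, amid what is visible of it).
The state is a dict: "clock": time; "qpos": joint angles; "joint_velocities": joint speeds; "joint_torque": joint torques, N m; "ee_pos": TCP position; "ee_rot": TCP orientation; "contact_force": force on the tool from outside, world axes, zero at the start; "ft_torque": the same for the moment, N m; "finger_gap": opening from 0.0 (shut) to 1.0 (fully open); "gripper_force": force on a finger pad.
Only numpy, scipy, OpenCV 4.12 (cv2) and the standard library are available. Lean on these libraries where they do the work, as an engineer would, in place of code of your own. Each camera call takes 0.05 s, during which the arm holds its last target. There are 200 camera calls.

## Working session

There is one attempt and no reset: what is moved stays moved. The work goes in short steps, Python scripts to look and compute and a shell command to move; the robot and the scene stay as the last step left them, time stands still between calls to the robot, and variables do not carry over. Pictures are saved under pics/ and viewed, at most 10 in all, crops included, and the job is handed in when it is done.

```bash
mkdir -p pics; ls
cat > h.py <<'E'
import numpy as np, cv2
from scipy.spatial.transform import Rotation as R
from bench import r, viewer
def cam(n, s=None):
    c=viewer.get_calibration(n); f=200/np.tan(np.radians(c['fovy'])/2)
    K=np.array([[f,0,c['cx']],[0,f,c['cy']],[0,0,1]])
    if 'rvec' in c:
        Rw=cv2.Rodrigues(np.array(c['rvec'],float))[0]; t=np.array(c['tvec'],float).ravel()
    else:
        s=s or r.observe(); q=np.array(s['ee_rot']); T=np.eye(4); T[:3,:3]=R.from_quat(q[[1,2,3,0]]).as_matrix(); T[:3,3]=s['ee_pos']
        M=np.linalg.inv(T@np.array(c['mount'])); Rw=M[:3,:3]; t=M[:3,3]
    return K,Rw,t
def ray(px,z,C):
    K,Rw,t=C; d=Rw.T@np.linalg.inv(K)@np.array([px[0],px[1],1.]); o=-Rw.T@t
    return o+d*(z-o[2])/d[2]
def proj(P,C):
    K,Rw,t=C; p=K@(Rw@np.asarray(P,float)+t); return p[:2]/p[2]
def save(n,im): cv2.imwrite('pics/'+n+'.png',im[:,:,::-1])
E
python3 - <<'E'
from h import *
for n in ('scene','side'):
    im=viewer.get_image(n); save(n+'0',im); C=cam(n)
    print(n,'cam at',(-C[1].T@C[2]).round(3))
    for k in ('clamp','knob','rod','bed','deck','jar','bin','paddle','clamp_arm','rod_tip'):
        print(k,[(round(d['confidence'],2),np.round(d['point']).tolist(),int(d['region'].sum())) for d in viewer.regions_of(n,k)][:4])
s=r.observe(); print(s['ee_rot'],s['clock'])
E
```

```text
pics
scene cam at [ 1.18  -0.604  0.742]
clamp [(0.62, [320.0, 218.0], 3277)]
knob [(0.66, [312.0, 210.0], 81)]
rod [(0.9, [344.0, 295.0], 329), (0.78, [245.0, 246.0], 169), (0.7, [320.0, 218.0], 3278), (0.68, [307.0, 236.0], 197)]
bed [(0.74, [332.0, 232.0], 1484), (0.69, [319.0, 218.0], 3160)]
deck [(0.71, [305.0, 207.0], 1025), (0.67, [147.0, 291.0], 832)]
jar [(0.92, [420.0, 182.0], 519), (0.53, [310.0, 233.0], 226)]
bin [(0.75, [361.0, 155.0], 1521), (0.55, [420.0, 187.0], 561)]
paddle [(0.83, [151.0, 291.0], 921)]
clamp_arm [(0.59, [320.0, 217.0], 3278)]
rod_tip [(0.82, [344.0, 300.0], 253), (0.52, [312.0, 234.0], 232), (0.51, [231.0, 243.0], 65)]
side cam at [0.316 1.003 0.784]
clamp [(0.77, [325.0, 224.0], 3100)]
knob [(0.38, [340.0, 214.0], 65)]
rod [(0.55, [271.0, 202.0], 141), (0.16, [323.0, 223.0], 2931)]
bed []
deck [(0.77, [332.0, 214.0], 1275), (0.62, [324.0, 224.0], 3046)]
jar [(0.56, [255.0, 307.0], 1143)]
bin [(0.77, [386.0, 354.0], 5714)]
paddle [(0.87, [388.0, 168.0], 328)]
clamp_arm [(0.94, [322.0, 222.0], 2908)]
rod_tip [(0.56, [378.0, 200.0], 96), (0.5, [264.0, 198.0], 188)]
[1.20956580e-05 9.87874659e-01 1.55253528e-01 1.01664874e-05] 1.1
```

Run:
```python
import cv2
a=cv2.imread('pics/scene0.png')[120:330,100:460]; b=cv2.imread('pics/side0.png')[150:330,200:460]
cv2.imwrite('pics/sc.png',cv2.resize(a,None,fx=2.2,fy=2.2,interpolation=cv2.INTER_CUBIC))
cv2.imwrite('pics/sd.png',cv2.resize(b,None,fx=3,fy=3,interpolation=cv2.INTER_CUBIC))
```

```text
(no output)
```

View pics/sc.png

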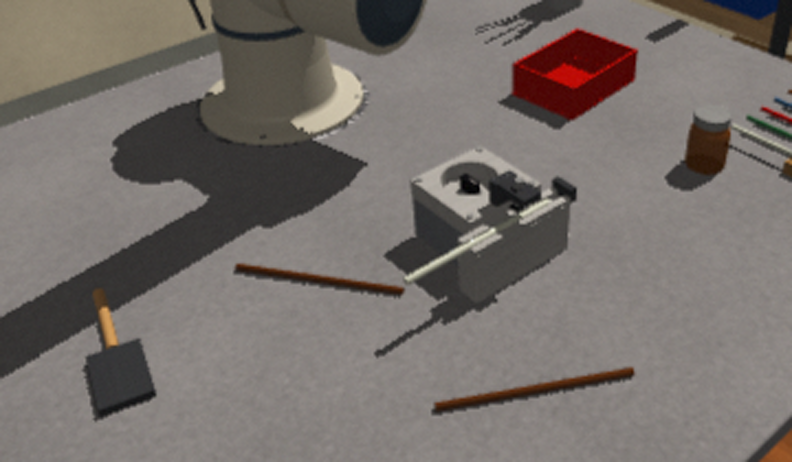

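View pics/sd.png

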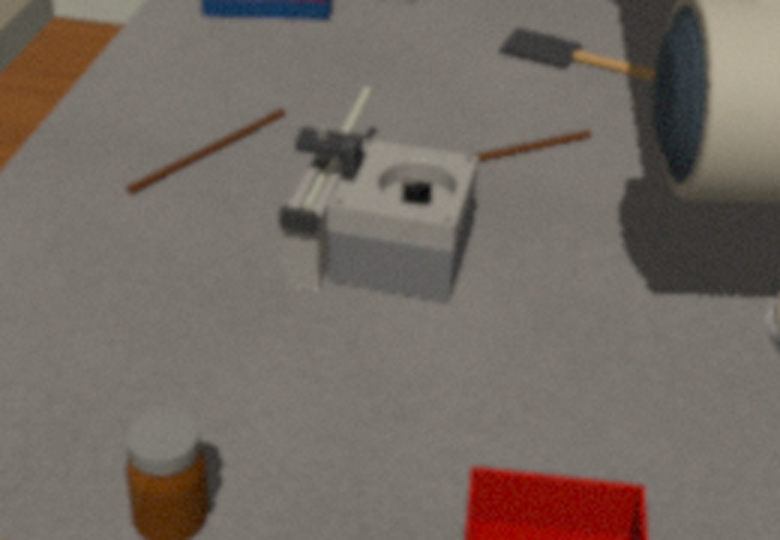

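White rod in the channel: it runs from scene px (285,246) to (357,206). Look-alikes are the brown rods at scene (344,295) and (245,246), which I reject by colour; the coloured rods in the rack at the right are not it either. The knob is at scene (313,204) and side (339,214). Next: the clamp pose.

Run:
```python
from h import *
from scipy.optimize import least_squares
Cs,Cd=cam('scene'),cam('side')
s=lambda x,y:(x/2.2+100,y/2.2+120); d=lambda x,y:(x/3+200,y/3+150)
k1=ray(s(468,182),.09,Cs);k2=ray(d(417,185),.09,Cd);print('knob',k1,k2)
a=ray(s(408,278),.08,Cs);b=ray(s(555,193),.085,Cs);print('rod end, stop',a,b)
a2=ray(d(366,88),.08,Cd);b2=ray(d(300,215),.09,Cd);print('side',a2,b2)
for n,p in (('L',s(412,183)),('T',s(480,148)),('F',s(463,222))):print(n,ray(p,.092,Cs))
for n,p in (('fl',d(375,142)),('fr',d(480,155)),('nr',d(455,243)),('nl',d(328,222))):print(n,ray(p,.092,Cd))
for n,z,c,p in (('jar',.045,Cs,(420,182)),('bin',.03,Cs,(361,155))):print(n,ray(p,z,c))
```

```text
knob [ 0.49108165 -0.01109791  0.09      ] [ 0.483435   -0.00076046  0.09      ]
rod end, stop [ 0.57387412 -0.17621199  0.08      ] [0.58007837 0.05847721 0.085     ]
side [ 0.57517929 -0.18406034  0.08      ] [0.5780034  0.07392018 0.09      ]
L [ 0.44534115 -0.06698889  0.092     ]
T [0.44496216 0.05175539 0.092     ]
F [ 0.55118562 -0.07246565  0.092     ]
fl [ 0.53807668 -0.06181921  0.092     ]
fr [ 0.43288823 -0.06474513  0.092     ]
nr [0.43261543 0.08335926 0.092     ]
nl [0.54981371 0.0807446  0.092     ]
jar [0.59686585 0.36174605 0.045     ]
bin [0.32302381 0.37688459 0.03      ]
```

```bash
python3 -m inch '[[[40,-30,-6,0,0,0],[40,-30,-6,0,0,0],[40,-30,-6,0,0,0],[40,-30,-6,0,0,0],[40,-30,-6,0,0,0],[40,-30,-6,0,0,0],[40,-30,-6,0,0,0],[40,-30,-6,0,0,0],[40,-30,-6,0,0,0],[40,-30,-6,0,0,0],[40,-30,-6,0,0,0],[40,-30,-6,0,0,0]]]'; python3 -m inch '[[[0,0,0,0,0,-9],[0,0,0,0,0,-9],[0,0,0,0,0,-9],[0,0,0,0,0,-9],[0,0,0,0,0,-9],[0,0,0,0,0,-9],[0,0,0,0,0,-9],[0,0,0,0,0,-9],[0,0,0,0,0,0],[0,0,0,0,0,0]]]'
python3 - <<'E'
from h import *
s=r.observe(); im=viewer.get_image('wrist'); save('w1',im); C=cam('wrist',s)
print('cam',(-C[1].T@C[2]).round(3), s['qpos'],s['ft_torque'],s['contact_force'])
for k in ('knob','rod','deck','bed','rod_tip','clamp_arm'):
    for d in viewer.regions_of('wrist',k)[:3]:
        z={'knob':.09,'rod':.08,'rod_tip':.08,'clamp_arm':.127}.get(k,.092); print(k,round(d['confidence'],2),np.round(d['point']),int(d['region'].sum()),ray(d['point'],z,C).round(4))
E
```

```text
clock: 2.6
ee_pos: [0.539, -0.1035, 0.3033]
ee_rot: [0.0, 0.988, 0.155, 0.0]
contact_force: [1.2, -0.8, -0.4]
finger_gap: 1.002
gripper_force: 0.0
clock: 3.85
ee_pos: [0.5382, -0.105, 0.303]
ee_rot: [0.0, 0.709, 0.705, 0.0]
contact_force: [0.1, -0.3, 0.7]
finger_gap: 0.997
gripper_force: 0.0
cam [ 0.539 -0.032  0.456] [-3.01569248e-01  3.20063311e-01  1.42979665e+00  3.54831113e-05
  1.39164980e+00 -2.95495204e-01] [-0.01550108 -0.1547753   0.01309602] [ 0.11774504 -0.28605375  0.65233445]
knob 0.63 [276. 108.] 486 [ 0.4881 -0.0066  0.09  ]
rod 0.84 [344. 162.] 1131 [ 0.5761 -0.0765  0.08  ]
rod 0.81 [449. 178.] 842 [ 0.7209 -0.099   0.08  ]
rod 0.6 [278. 218.] 372 [ 0.4827 -0.1549  0.08  ]
deck 0.69 [284.  98.] 8648 [0.4989 0.0051 0.092 ]
bed 0.66 [342.  81.] 2673 [0.5704 0.024  0.092 ]
rod_tip 0.78 [345. 165.] 1064 [ 0.5778 -0.0806  0.08  ]
rod_tip 0.72 [275. 220.] 436 [ 0.4787 -0.1581  0.08  ]
rod_tip 0.65 [448. 177.] 816 [ 0.7199 -0.0976  0.08  ]
clamp_arm 0.79 [303. 102.] 13586 [ 0.5243 -0.0025  0.127 ]
```

View pics/w1.png

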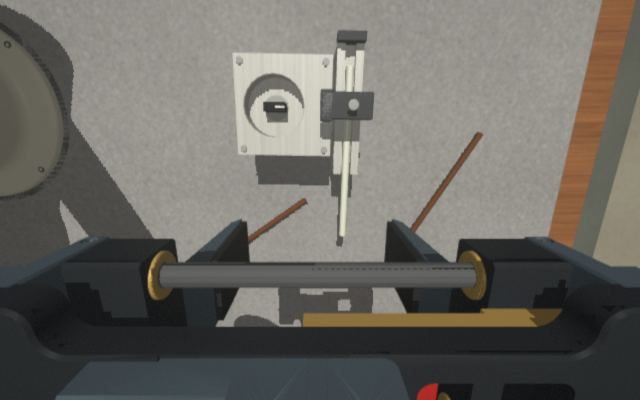

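The wrist view shows the deck corners at (233,54), (333,53), (338,155) and (239,156), and the knob at (276,107). The white rod runs from (349,66) to (342,237), with the stop at (352,37) and a brown rod at each side.

Run:
```python
from h import *
C=cam('wrist')
P=[ray(p,.092,C)[:2] for p in ((233,54),(333,53),(338,155),(239,156))]
P=np.array(P);print(P.round(4),P.mean(0))
u=(P[1]-P[0]+P[2]-P[3]); v=P[0]-P[3]+P[1]-P[2]; print('yaw',np.arctan2(u[1],u[0]),np.arctan2(-v[0],v[1]),np.linalg.norm(u)/2,np.linalg.norm(v)/2)
im=viewer.get_image('wrist').astype(int); C=cam('wrist')
A=[]
for row in list(range(180,236,6)):
    g=im[row,325:365].sum(1); c=np.where(g>g.max()-120)[0]+325; A.append(ray((c.mean(),row),.08,C)[:2]); 
A=np.array(A);print(A.round(4)[[0,3,6,-1]]); p=np.polyfit(A[:,1],A[:,0],1);print('rod dx/dy',p, 'x at y=-.125',np.polyval(p,-.125))
for px in ((342,238),(349,66)): print('rod ends',ray(px,.08,C))
print('stop face',ray((352,43),.095,C))
for d in viewer.regions_of('wrist','knob')[:1]:
    r_=np.argwhere(d['region'])[:,::-1]; W=np.array([ray(q,.09,C)[:2] for q in r_]); print('knob',W.mean(0),W.min(0),W.max(0))
```

```text
[[ 0.4395  0.0542]
 [ 0.5587  0.0548]
 [ 0.5666 -0.0653]
 [ 0.4373 -0.0661]] [ 0.50052916 -0.00560218]
yaw 0.005614403458205598 0.023716462372533033 0.12428795339055881 0.12027206187241098
[[ 0.5764 -0.1006]
 [ 0.577  -0.1262]
 [ 0.5761 -0.1528]
 [ 0.5753 -0.1803]]
rod dx/dy [0.02241656 0.57911975] x at y=-.125 0.5763176805836545
rod ends [ 0.57539722 -0.18652598  0.08      ]
rod ends [0.57942734 0.04307463 0.08      ]
stop face [0.58063963 0.06463476 0.095     ]
knob [ 0.48761155 -0.0063121 ] [ 0.47150331 -0.02121847] [0.50304156 0.00853585]
```

```bash
python3 -m inch '[[[-9,6.2,20,0,0,1],[-9,6.2,20,0,0,0],[-9,6.2,20,0,0,0],[-9,6.2,20,0,0,0],[-9,6.2,20,0,0,0],[-9,6.2,20,0,0,0],[0,0,25,0,0,0],[0,0,25,0,0,0],[0,0,25,0,0,0],[0,0,20,0,0,0],[0,0,10,0,0,0],[0,0,0,0,0,0]]]' -0.12 4
python3 - <<'E'
from h import *
s=r.observe();save('w2',viewer.get_image('wrist')); C=cam('wrist',s);print(s['ee_pos'],s['ee_rot'])
save('sd2',cv2.resize(viewer.get_image('side')[150:290,220:400],None,fx=4,fy=4))
E
```

```text
clock: 5.8
ee_pos: [0.5743, -0.1596, 0.0774]
ee_rot: [-0.0, 0.714, 0.7, -0.0]
contact_force: [0.0, -0.3, -0.2]
finger_gap: 0.44
gripper_force: 0.0
[ 0.57427386 -0.15963204  0.07736051] [-4.30740888e-04  7.14114497e-01  7.00028760e-01 -1.85399187e-04]
```

View pics/w2.png

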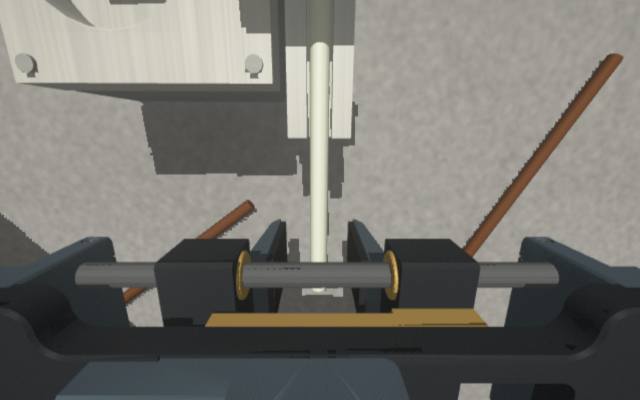

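The close view shows the white rod at col 319, between the fingers (285 and 350), with the channel at cols 287–355. I'll close gently and slide.

```bash
python3 -m inch '[[[0,0,0,0,0,0],[0,0,0,0,0,0],[0,0,0,0,0,0],[0,0,0,0,0,0],[0,0,0,0,0,0],[0,0,0,0,0,0]]]' -1 4; python3 -m inch '[[[3,0,0,0,0,0],[3,0,0,0,0,0],[3,0,0,0,0,0],[3,0,0,0,0,0],[3,0,0,0,0,0],[3,0,0,0,0,0]]]'
python3 - <<'E'
from h import *
s=r.observe();im=viewer.get_image('wrist');save('w3',im); C=cam('wrist',s);print(s['contact_force'],s['ft_torque'])
for px in ((287,137),(355,137)):print(ray(px,.083,C))
E
```

```text
clock: 6.65
ee_pos: [0.5744, -0.1596, 0.0779]
ee_rot: [-0.0, 0.714, 0.7, -0.0]
contact_force: [-0.6, -0.5, -0.1]
finger_gap: 0.109
gripper_force: 4.0
clock: 7.4
ee_pos: [0.5748, -0.1414, 0.0779]
ee_rot: [-0.0, 0.714, 0.7, -0.0]
contact_force: [-0.5, -0.8, 0.9]
finger_gap: 0.11
gripper_force: 4.0
[-0.48180726 -0.82503866  0.91879098] [-0.12346709 -0.01925989 -0.01010129]
[ 0.56088136 -0.07256633  0.083     ]
[ 0.59641518 -0.07331003  0.083     ]
```

```bash
python3 -m inch '[[[1.5,0,0,0,0,0],[1.5,0,0,0,0,0],[1.5,0,0,0,0,0],[1.5,0,0,0,0,0]]]';python3 -m inch '[[[1,0,0,0,0,0],[1,0,0,0,0,0],[1,0,0,0,0,0]]]'; python3 -m inch '[[[1,0,0,0,0,0],[1,0,0,0,0,0]]]'; python3 -m inch '[[[1,0,0,0,0,0],[1,0,0,0,0,0]]]'
```

```text
clock: 7.95
ee_pos: [0.5749, -0.1356, 0.0779]
ee_rot: [0.0, 0.714, 0.7, 0.0]
contact_force: [-0.8, -0.5, -0.0]
finger_gap: 0.108
gripper_force: 4.0
clock: 8.32
ee_pos: [0.5751, -0.1332, 0.078]
ee_rot: [0.0, 0.714, 0.7, -0.0]
contact_force: [-0.8, -6.3, 0.5]
finger_gap: 0.107
gripper_force: 4.0
clock: 8.57
ee_pos: [0.5752, -0.1311, 0.078]
ee_rot: [0.0, 0.714, 0.7, -0.0]
contact_force: [-0.1, -6.3, 0.8]
finger_gap: 0.108
gripper_force: 4.0
clock: 8.82
ee_pos: [0.5752, -0.1291, 0.078]
ee_rot: [0.0, 0.714, 0.7, -0.0]
contact_force: [-0.3, -6.1, -0.8]
finger_gap: 0.104
gripper_force: 4.0
```

Run:
```python
from h import *
s=r.observe();im=viewer.get_image('scene');save('s4',cv2.resize(im[180:260,270:370],None,fx=7,fy=7,interpolation=cv2.INTER_CUBIC))
C=cam('scene'); print(s['contact_force'])
```

```text
[-0.32993485 -6.14348673 -0.76203917]
```

View pics/s4.png

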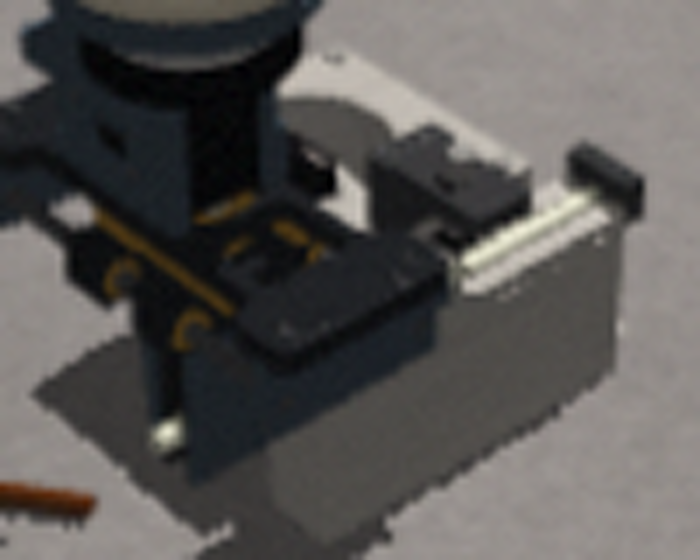

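Force is held at 6 N while the fingers slip, and the picture shows the rod tip meeting the stop at crop (600,190): it is home. Releasing.

```bash
python3 -m inch '[[[0,0,0,0,0,0],[0,0,0,0,0,0],[0,0,0,0,0,0],[0,0,-20,0,0,0],[0,0,-30,0,0,0],[0,0,-40,0,0,0],[0,0,-40,0,0,0]]]' -0.2; python3 -m inch '[[[0,0,0,0,0,-10],[0,0,0,0,0,-10],[0,0,0,0,0,-10],[0,0,0,0,0,-10],[0,0,0,0,0,-10],[0,0,0,0,0,-10],[0,0,0,0,0,-10],[0,0,0,0,0,-10],[0,0,0,0,0,-10]]]'; python3 -m inch '[[[7,30,0,0,0,0],[7,30,0,0,0,0],[7,30,0,0,0,0],[7,30,0,0,0,0],[0,0,0,0,0,0],[0,0,0,0,0,0],[0,0,0,0,0,0]]]' -0.45
python3 - <<'E'
from h import *
s=r.observe();im=viewer.get_image('wrist');save('w5',im); C=cam('wrist',s);print(s['qpos'],s['ee_pos'],s['ee_rot'])
for d in viewer.regions_of('wrist','knob')[:2]:
    m=np.argwhere(d['region'])[:,::-1].astype(np.float32); print(d['confidence'],d['point'],cv2.minAreaRect(m),ray(d['point'],.09,C),m.min(0),m.max(0))
E
```

```text
clock: 9.75
ee_pos: [0.5748, -0.1285, 0.2091]
ee_rot: [-0.0, 0.714, 0.7, -0.0]
contact_force: [-0.6, -0.1, -1.0]
finger_gap: 0.398
gripper_force: 0.0
clock: 10.88
ee_pos: [0.5749, -0.1285, 0.2079]
ee_rot: [-0.0, 0.007, 1.0, 0.0]
contact_force: [-0.8, -0.6, 0.0]
finger_gap: 0.397
gripper_force: 0.0
clock: 11.75
ee_pos: [0.5496, -0.0088, 0.2079]
ee_rot: [0.0, 0.01, 1.0, -0.0]
contact_force: [-0.5, -0.2, 0.0]
finger_gap: 0.276
gripper_force: 0.0
[-1.24624883e-01  4.12950783e-01  1.56244637e+00 -1.53181425e-04
  1.16611856e+00 -1.67478223e+00] [ 0.54964599 -0.0088382   0.20787089] [ 3.01873177e-05  1.02891530e-02  9.99947062e-01 -7.43337360e-05]
0.63 [319.5, 137.2] ((321.0000305175781, 138.50001525878906), (30.405588150024414, 30.405588150024414), 45.0) [ 0.48353776 -0.00622436  0.09      ] [306. 123.] [336. 154.]
0.43 [325.1, 161.8] ((323.1013488769531, 172.79739379882812), (163.1042938232422, 176.8399658203125), 0.7538482546806335) [ 0.50705889 -0.001186    0.09      ] [241.  84.] [404. 261.]
```

View pics/w5.png

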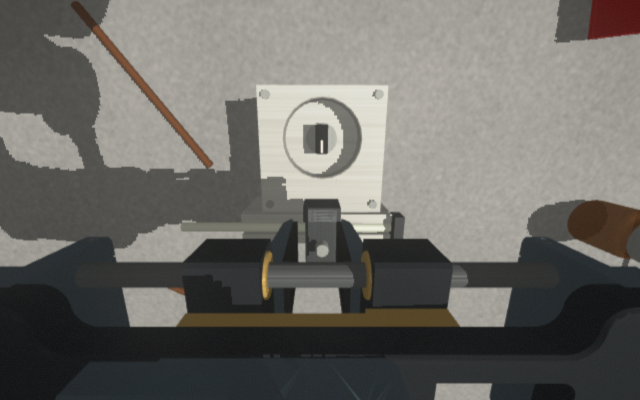

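The view shows the bar at cols 316–328, rows 124–153, and the well rim at cols 284–361, rows 97–178.

Run:
```python
from h import *
C=cam('wrist'); im=cv2.imread('pics/w5.png')
for p in ((284,137),(361,137),(322,97),(323,178)):print('rim',ray(p,.092,C))
for p in ((257,86),(388,86),(382,211)):print('deck',ray(p,.092,C))
for p in ((316,124),(328,124),(316,153),(328,153)):print('bar',ray(p,.09,C))
g=im[118:160,300:340].mean(2).astype(int)
for i in range(0,42,3): print(118+i,g[i,8:34])
```

```text
rim [ 0.48247118 -0.03981199  0.092     ]
rim [0.48406324 0.03325064 0.092     ]
rim [ 0.44768041 -0.0031592   0.092     ]
rim [ 0.52259502 -0.0034186   0.092     ]
deck [ 0.43704759 -0.06190255  0.092     ]
deck [0.43965011 0.05677922 0.092     ]
deck [0.55787126 0.05615037 0.092     ]
bar [ 0.4712528 -0.0091843  0.09     ]
bar [0.47150019 0.00214992 0.09      ]
bar [ 0.49827962 -0.00978882  0.09      ]
bar [0.49853281 0.00185517 0.09      ]
118 [212 211 211 212 212 213 213 212 212 211 213 213 213 213 214 214 213 212
 213 214 213 213 213 214 214 214]
121 [216 216 217 217 216 216 217 217 216 215 215 216 216 217 216 217 217 217
 217 218 218 218 217 219 217 219]
124 [182 181 182 181 181 178 168 157 138 103  95  98  97 101 115 119 121 123
 126 143 190 205 214 218 219 219]
127 [114 113 105 101 101 100  97  76  63  63  64  64  64  63  62  62  64  64
  64  77 139 176 183 184 191 205]
130 [104 101 101  99  99 100  98  76  61  62  64  63  64  63  64  65  65  65
  64  84 167 181 183 181 179 181]
133 [ 98 101 101 100 100  99  98  74  60  63  63  63  63  62  65  65  65  66
  66  84 168 182 182 
[... 200 characters left out ...]

  65  84 167 180 182 180 178 178]
142 [ 97  98  99  99  98  98  96  75  60  62  62  69 127 229 209 108  67  64
  63  85 169 181 182 179 177 178]
145 [ 99 100  98  97  98  97  96  76  61  61  63  67 127 230 208 108  66  65
  63  83 168 180 182 178 177 178]
148 [110 104 100  97  97  97  96  75  61  61  62  68 128 230 207 108  65  63
  64  89 166 180 182 178 180 197]
151 [111 113 110 109 106 101  95  76  60  61  61  69 124 226 205 106  66  63
  65  97 170 188 198 209 212 213]
154 [207 208 207 208 207 207 208 205 187 172 166 164 165 167 168 167 169 168
 173 203 211 213 213 213 213 213]
157 [212 212 211 213 212 212 211 212 212 212 211 213 212 213 212 212 212 213
 212 212 214 214 213 214 214 213]
```

```bash
python3 -m inch '[[[16,0.3,0,0,0,0],[16,0.3,0,0,0,0],[16,0.3,0,0,0,0],[16.6,0.3,15,0,0,0],[0,0,25,0,0,0],[0,0,25,0,0,0],[0,0,20,0,0,0],[0,0,9,0,0,0],[0,0,0,0,0,0],[0,0,0,0,0,0]]]' -0.45
python3 - <<'E'
from h import *
s=r.observe();im=viewer.get_image('wrist');print(s['ee_pos'],s['ft_torque']); save('w6',cv2.resize(im[150:350,200:440],None,fx=3,fy=3,interpolation=cv2.INTER_CUBIC))
E
```

```text
clock: 13.1
ee_pos: [0.4852, -0.0057, 0.1146]
ee_rot: [0.0, 0.01, 1.0, -0.0]
contact_force: [0.8, 0.8, -0.3]
finger_gap: 0.276
gripper_force: 0.0
[ 0.48518594 -0.00565643  0.11460068] [ 0.1196036  -0.15840661 -0.01865716]
```

View pics/w6.png

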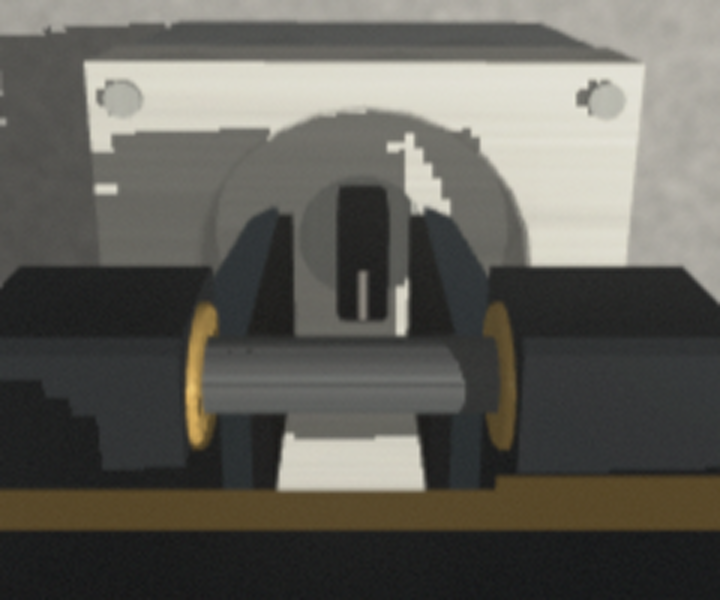

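The fingers' mid-line is at crop col 352 and the bar at 362, so the tool needs about +2.4 mm along its y. I'll correct, descend and close softly first.

```bash
python3 -m inch '[[[-0.8,2.4,0,0,0,0],[0,0,8,0,0,0],[0,0,8,0,0,0],[0,0,6,0,0,0],[0,0,4.5,0,0,0],[0,0,0,0,0,0],[0,0,0,0,0,0]]]' ; python3 -m inch '[[[0,0,0,0,0,0],[0,0,0,0,0,0],[0,0,0,0,0,0],[0,0,0,0,0,0],[0,0,0,0,0,0]]]' -1 15; python3 -c "
from h import *
s=r.observe();print(s['ft_torque'],s['contact_force'])"
```

```text
clock: 14.02
ee_pos: [0.4858, -0.0032, 0.0875]
ee_rot: [0.0, 0.01, 1.0, -0.0]
contact_force: [-0.4, 0.7, -0.3]
finger_gap: 0.275
gripper_force: 0.0
clock: 14.65
ee_pos: [0.4859, -0.003, 0.0876]
ee_rot: [0.0, 0.01, 1.0, 0.0]
contact_force: [0.2, 6.4, 3.9]
finger_gap: 0.13
gripper_force: 15.0
[ 1.06343151 -0.14715697 -0.15541679] [0.17039194 6.41711609 3.87387618]
```

```bash
python3 -m inch '[[[0,0.5,0,0,0,0],[0,0,0,0,0,0]]]' ; python3 -m inch '[[[0,0.5,0,0,0,0],[0,0,0,0,0,0]]]' - 40; python3 -c "
from h import *
s=r.observe();print(s['ft_torque'],s['contact_force'])"
```

```text
clock: 14.9
ee_pos: [0.4859, -0.0029, 0.0876]
ee_rot: [0.0, 0.01, 1.0, -0.0]
contact_force: [-1.0, -0.6, 6.4]
finger_gap: 0.132
gripper_force: 15.0
clock: 15.15
ee_pos: [0.4859, -0.0028, 0.0876]
ee_rot: [0.0, 0.01, 1.0, -0.0]
contact_force: [-0.7, -5.7, 5.6]
finger_gap: 0.132
gripper_force: 40.0
[-1.08703564  0.14701409 -0.23385596] [-0.65728902 -5.65801222  5.57421707]
```

```bash
cat > o.py <<'E'
from h import *
s=r.observe();q=s['ee_rot'];th=2*np.arctan2(q[2],q[1]);print('%.2f'%s['clock'],'turn %.4f'%(3.1216-th%(2*np.pi)),'Tz %.3f'%s['ft_torque'][2],'xyz',np.round(np.array(s['ee_pos'])*1e3,2),'F',np.round(s['contact_force'],1),'q6 %.2f'%s['qpos'][5])
E
python3 -m inch '[[[0,-0.5,0,0,0,0],[0,0,-0.2,0,0,0]]]' >/dev/null; python3 o.py
python3 -m inch '[[[0,0,0,0,0,2],[0,0,0,0,0,2],[0,0,0,0,0,2]]]' >/dev/null; python3 o.py
python3 -m inch '[[[0,0,0,0,0,2],[0,0,0,0,0,2],[0,0,0,0,0,2]]]' >/dev/null; python3 o.py
python3 -m inch '[[[0,0,0,0,0,2],[0,0,0,0,0,2],[0,0,0,0,0,2]]]' >/dev/null; python3 o.py
```

```text
15.40 turn -0.0001 Tz -0.201 xyz [485.83  -2.9   87.62] F [ 0.  -1.1 -1. ] q6 -1.68
15.78 turn 0.1069 Tz 0.182 xyz [485.81  -2.94  87.61] F [ 0.2 -5.7 -0.6] q6 -1.57
16.15 turn 0.2115 Tz 0.138 xyz [485.81  -3.02  87.62] F [ 0.2 -6.6  0.7] q6 -1.47
16.52 turn 0.3162 Tz 0.189 xyz [485.75  -3.11  87.61] F [-0.1 -8.4  0.7] q6 -1.36
```

```bash
python3 -m inch '[[[1.9,-0.6,0,0,0,0],[0,0,0,0,0,2],[0,0,0,0,0,2]]]' >/dev/null; python3 o.py
python3 -m inch '[[[0,0,0,0,0,2],[0,0,0,0,0,2]]]' >/dev/null; python3 o.py
python3 -m inch '[[[0,0,0,0,0,2],[0,0,0,0,0,2]]]' >/dev/null; python3 o.py
```

```text
16.90 turn 0.3863 Tz 0.186 xyz [485.65  -3.19  87.71] F [10.  -6.6 -8.6] q6 -1.29
17.15 turn 0.4559 Tz 0.210 xyz [485.6   -3.22  87.69] F [ 10.2  -7.9 -10.4] q6 -1.22
17.40 turn 0.5257 Tz 0.113 xyz [485.59  -3.27  87.69] F [  8.6  -8.8 -10.1] q6 -1.15
```

```bash
python3 -m inch '[[[-1,-0.25,0.2,0,0,0],[0,0,0,0,0,2],[0,0,0,0,0,2]]]' >/dev/null; python3 o.py
python3 -m inch '[[[0,0,0,0,0,2],[0,0,0,0,0,2]]]' >/dev/null; python3 o.py
python3 -m inch '[[[0,0,0,0,0,2],[0,0,0,0,0,2]]]' >/dev/null; python3 o.py
```

```text
17.77 turn 0.5959 Tz 0.135 xyz [485.58  -3.4   87.63] F [ 7.  -1.1 -0.5] q6 -1.09
18.02 turn 0.6658 Tz 0.221 xyz [485.53  -3.48  87.62] F [ 5.  -1.9 -1.7] q6 -1.02
18.27 turn 0.7356 Tz 0.183 xyz [485.5   -3.51  87.62] F [ 5.  -2.3 -0.6] q6 -0.95
```

```bash
python3 -m inch '[[[0,0,0,0,0,1.2]]]' >/dev/null; python3 o.py
python3 -m inch '[[[0,0,0,0,0,1.2]]]' >/dev/null; python3 o.py
python3 -m inch '[[[0,0,0,0,0,1.2]]]' >/dev/null; python3 o.py
python3 -m inch '[[[0,0,0,0,0,1.2]]]' >/dev/null; python3 o.py
python3 -m inch '[[[0,0,0,0,0,1.2]]]' >/dev/null; python3 o.py
python3 -m inch '[[[0,0,0,0,0,1.2]]]' >/dev/null; python3 o.py
python3 -m inch '[[[0,0,0,0,0,1.2]]]' >/dev/null; python3 o.py
python3 -m inch '[[[0,0,0,0,0,1.2]]]' >/dev/null; python3 o.py
python3 -m inch '[[[0,0,0,0,0,1.2]]]' >/dev/null; python3 o.py
python3 -m inch '[[[0,0,0,0,0,1.2]]]' >/dev/null; python3 o.py
```

```text
18.40 turn 0.7563 Tz 0.175 xyz [485.49  -3.53  87.62] F [ 6.1 -2.7 -1. ] q6 -0.92
18.52 turn 0.7771 Tz 0.165 xyz [485.48  -3.53  87.62] F [ 5.6 -2.5 -1.2] q6 -0.90
18.65 turn 0.7980 Tz 0.148 xyz [485.47  -3.56  87.61] F [ 5.8 -3.4 -0.3] q6 -0.88
18.77 turn 0.8189 Tz 0.180 xyz [485.44  -3.57  87.6 ] F [ 5.7 -3.3 -0.5] q6 -0.86
18.90 turn 0.8398 Tz 0.176 xyz [485.44  -3.55  87.63] F [ 4.8 -4.5  0.7] q6 -0.84
19.02 turn 0.8608 Tz 0.114 xyz [485.4   -3.59  87.62] F [ 5.1 -3.5 -0.1] q6 -0.82
19.15 turn 0.8817 Tz 0.161 xyz [485.41  -3.6   87.61] F [ 5.6 -4.3 -0.4] q6 -0.80
19.27 turn 0.9027 Tz 0.118 xyz [485.39  -3.61  87.63] F [ 4.7 -4.2 -0.2] q6 -0.78
19.40 turn 0.9236 Tz 0.128 xyz [485.39  -3.62  87.62] F [ 5.3 -3.3 -0.5] q6 -0.76
19.52 turn 0.9446 Tz 0.197 xyz [485.3   -3.63  87.59] F [ 4.  -4.1 -0.2] q6 -0.74
```

```bash
python3 -m inch '[[[0,0,0,0,0,1.2]]]' >/dev/null; python3 o.py
python3 -m inch '[[[0,0,0,0,0,1.2]]]' >/dev/null; python3 o.py
python3 -m inch '[[[0,0,0,0,0,1.2]]]' >/dev/null; python3 o.py
python3 -m inch '[[[0,0,0,0,0,1.2]]]' >/dev/null; python3 o.py
python3 -m inch '[[[0,0,0,0,0,1.2]]]' >/dev/null; python3 o.py
python3 -m inch '[[[0,0,0,0,0,1.2]]]' >/dev/null; python3 o.py
python3 -m inch '[[[0,0,0,0,0,1.2]]]' >/dev/null; python3 o.py
python3 -m inch '[[[0,0,0,0,0,1.2]]]' >/dev/null; python3 o.py
python3 -m inch '[[[0,0,0,0,0,1.2]]]' >/dev/null; python3 o.py
python3 -m inch '[[[0,0,0,0,0,1.2]]]' >/dev/null; python3 o.py
python3 -m inch '[[[0,0,0,0,0,1.2]]]' >/dev/null; python3 o.py
python3 -m inch '[[[0,0,0,0,0,1.2]]]' >/dev/null; python3 o.py
```

```text
19.65 turn 0.9655 Tz 0.162 xyz [485.36  -3.65  87.62] F [ 4.3 -4.4  0.4] q6 -0.72
19.77 turn 0.9864 Tz 0.149 xyz [485.36  -3.65  87.62] F [ 5.  -5.3  0.5] q6 -0.69
19.90 turn 1.0073 Tz 0.141 xyz [485.33  -3.65  87.62] F [ 5.4 -4.6 -1.2] q6 -0.67
20.02 turn 1.0283 Tz 0.214 xyz [485.28  -3.67  87.61] F [ 5. -5.  1.] q6 -0.65
20.15 turn 1.0492 Tz 0.144 xyz [485.27  -3.67  87.61] F [ 4.4 -4.4  0.7] q6 -0.63
20.27 turn 1.0702 Tz 0.165 xyz [485.29  -3.68  87.62] F [ 4.2 -4.8  0.7] q6 -0.61
20.40 turn 1.0911 Tz 0.117 xyz [485.24  -3.7   87.6 ] F [ 4.1 -6.   0.5] q6 -0.59
20.52 turn 1.1121 Tz 0.104 xyz [485.25  -3.71  87.62] F [ 4.8 -5.9  0.7] q6 -0.57
20.65 turn 1.1329 Tz 0.147 xyz [485.24  -3.7   87.62] F [ 3.4 -5.6  0.9] q6 -0.55
20.77 turn 1.1539 Tz 0.162 xyz [485.2   -3.72  87.61] F [ 5.3 -5.5  0.6] q6 -0.53
20.90 turn 1.1749 Tz 0.174 xyz [485.17  -3.71  87.62] F [ 3.6 -5.9  0.3] q6 -0.51
21.02 turn 1.1958 Tz 0.152 xyz [485.16  -3.75  87.62] F [ 3.8 -5.7  0.6] q6 -0.49
```

Still free (mean about 0.15 N m), so continuing.

```bash
python3 -m inch '[[[0,0,0,0,0,1.2]]]' >/dev/null; python3 o.py
python3 -m inch '[[[0,0,0,0,0,1.2]]]' >/dev/null; python3 o.py
python3 -m inch '[[[0,0,0,0,0,1.2]]]' >/dev/null; python3 o.py
python3 -m inch '[[[0,0,0,0,0,1.2]]]' >/dev/null; python3 o.py
python3 -m inch '[[[0,0,0,0,0,1.2]]]' >/dev/null; python3 o.py
python3 -m inch '[[[0,0,0,0,0,1.2]]]' >/dev/null; python3 o.py
python3 -m inch '[[[0,0,0,0,0,1.2]]]' >/dev/null; python3 o.py
python3 -m inch '[[[0,0,0,0,0,1.2]]]' >/dev/null; python3 o.py
python3 -m inch '[[[0,0,0,0,0,1.2]]]' >/dev/null; python3 o.py
python3 -m inch '[[[0,0,0,0,0,1.2]]]' >/dev/null; python3 o.py
python3 -m inch '[[[0,0,0,0,0,1.2]]]' >/dev/null; python3 o.py
python3 -m inch '[[[0,0,0,0,0,1.2]]]' >/dev/null; python3 o.py
```

```text
21.15 turn 1.2168 Tz 0.161 xyz [485.14  -3.74  87.59] F [ 2.9 -5.3  1. ] q6 -0.46
21.27 turn 1.2377 Tz 0.154 xyz [485.12  -3.73  87.61] F [ 4.2 -5.5  1.3] q6 -0.44
21.40 turn 1.2586 Tz 0.153 xyz [485.1   -3.74  87.61] F [ 2.8 -6.6  2. ] q6 -0.42
21.52 turn 1.2795 Tz 0.196 xyz [485.08  -3.73  87.6 ] F [ 3.2 -7.1  0.4] q6 -0.40
21.65 turn 1.3005 Tz 0.205 xyz [485.08  -3.76  87.6 ] F [ 2.7 -6.1  2.2] q6 -0.38
21.77 turn 1.3215 Tz 0.113 xyz [485.05  -3.75  87.58] F [ 3.6 -5.9  2. ] q6 -0.36
21.90 turn 1.3424 Tz 0.110 xyz [485.07  -3.78  87.62] F [ 3.4 -7.1  1.9] q6 -0.34
22.02 turn 1.3633 Tz 0.150 xyz [484.99  -3.76  87.59] F [ 2.1 -6.8  1.9] q6 -0.32
22.15 turn 1.3843 Tz 0.182 xyz [485.02  -3.76  87.61] F [ 2.4 -6.3  1.3] q6 -0.30
22.27 turn 1.4052 Tz 0.084 xyz [485.    -3.76  87.6 ] F [ 2.5 -5.9  1.3] q6 -0.28
22.40 turn 1.4262 Tz 0.139 xyz [484.95  -3.78  87.6 ] F [ 2.3 -6.7  1.8] q6 -0.25
22.52 turn 1.4471 Tz 0.189 xyz [484.98  -3.76  87.61] F [ 2.3 -6.7  2.5] q6 -0.23
```

```bash
python3 -m inch '[[[0,0,0,0,0,1.2]]]' >/dev/null; python3 o.py
python3 -m inch '[[[0,0,0,0,0,1.2]]]' >/dev/null; python3 o.py
python3 -m inch '[[[0,0,0,0,0,1.2]]]' >/dev/null; python3 o.py
python3 -m inch '[[[0,0,0,0,0,1.2]]]' >/dev/null; python3 o.py
python3 -m inch '[[[0,0,0,0,0,1.2]]]' >/dev/null; python3 o.py
python3 -m inch '[[[0,0,0,0,0,1.2]]]' >/dev/null; python3 o.py
python3 -m inch '[[[0,0,0,0,0,1.2]]]' >/dev/null; python3 o.py
python3 -m inch '[[[0,0,0,0,0,1.2]]]' >/dev/null; python3 o.py
python3 -m inch '[[[0,0,0,0,0,1.2]]]' >/dev/null; python3 o.py
python3 -m inch '[[[0,0,0,0,0,1.2]]]' ; python3 o.py
```

```text
22.65 turn 1.4680 Tz 0.143 xyz [484.93  -3.78  87.6 ] F [ 1.8 -6.7  3.4] q6 -0.21
22.77 turn 1.4890 Tz 0.148 xyz [484.92  -3.78  87.61] F [ 0.9 -6.9  3.2] q6 -0.19
22.90 turn 1.5099 Tz 0.185 xyz [484.89  -3.8   87.59] F [ 2.1 -6.   2.2] q6 -0.17
23.02 turn 1.5309 Tz 0.195 xyz [484.89  -3.78  87.61] F [ 1.5 -6.9  2.9] q6 -0.15
23.15 turn 1.5518 Tz 0.175 xyz [484.82  -3.78  87.58] F [ 1.3 -7.2  2.8] q6 -0.13
23.27 turn 1.5727 Tz 0.146 xyz [484.85  -3.77  87.61] F [ 1.9 -6.8  2.6] q6 -0.11
23.40 turn 1.5937 Tz 0.165 xyz [484.81  -3.8   87.6 ] F [ 2.  -7.1  3.5] q6 -0.09
23.52 turn 1.6146 Tz 0.215 xyz [484.81  -3.78  87.61] F [ 2.4 -6.   2.4] q6 -0.07
23.65 turn 1.6355 Tz 0.197 xyz [484.79  -3.77  87.58] F [ 1.8 -6.5  3.4] q6 -0.05
clock: 23.78
ee_pos: [0.4848, -0.0038, 0.0876]
ee_rot: [0.0, 0.743, 0.669, 0.0]
contact_force: [1.3, -7.1, 2.7]
finger_gap: 0.128
gripper_force: 40.0
23.77 turn 1.6565 Tz 0.181 xyz [484.76  -3.79  87.6 ] F [ 1.3 -7.1  2.7] q6 -0.02
```

```bash
python3 -m inch '[[[0,0,0,0,0,0.6]]]' >/dev/null; python3 o.py
python3 -m inch '[[[0,0,0,0,0,0.6]]]' >/dev/null; python3 o.py
python3 -m inch '[[[0,0,0,0,0,0.6]]]' >/dev/null; python3 o.py
python3 -m inch '[[[0,0,0,0,0,0.6]]]' >/dev/null; python3 o.py
python3 -m inch '[[[0,0,0,0,0,0.6]]]' >/dev/null; python3 o.py
python3 -m inch '[[[0,0,0,0,0,0.6]]]' >/dev/null; python3 o.py
python3 -m inch '[[[0,0,0,0,0,0.6]]]' >/dev/null; python3 o.py
python3 -m inch '[[[0,0,0,0,0,0.6]]]' >/dev/null; python3 o.py
```

```text
23.90 turn 1.6667 Tz 0.202 xyz [484.75  -3.78  87.59] F [ 1.6 -7.   3.9] q6 -0.01
24.02 turn 1.6770 Tz 0.179 xyz [484.72  -3.77  87.59] F [ 0.8 -6.9  2.8] q6 -0.00
24.15 turn 1.6875 Tz 0.207 xyz [484.75  -3.76  87.59] F [ 0.8 -7.2  3.4] q6 0.01
24.27 turn 1.6979 Tz 0.220 xyz [484.74  -3.76  87.59] F [ 1.3 -7.   3.5] q6 0.02
24.40 turn 1.7085 Tz 0.238 xyz [484.72  -3.77  87.6 ] F [ 1.5 -6.6  3.5] q6 0.03
24.52 turn 1.7189 Tz 0.257 xyz [484.73  -3.77  87.6 ] F [ 1.  -7.   3.4] q6 0.04
24.65 turn 1.7293 Tz 0.233 xyz [484.69  -3.77  87.62] F [ 0.4 -6.3  3.6] q6 0.05
24.77 turn 1.7399 Tz 0.197 xyz [484.7   -3.78  87.59] F [ 0.7 -7.3  4.1] q6 0.06
```

```bash
python3 -m inch '[[[0,0,0,0,0,0.4]]]' >/dev/null; python3 o.py
python3 -m inch '[[[0,0,0,0,0,0.4]]]' >/dev/null; python3 o.py
python3 -m inch '[[[0,0,0,0,0,0.4]]]' >/dev/null; python3 o.py
python3 -m inch '[[[0,0,0,0,0,0.4]]]' >/dev/null; python3 o.py
python3 -m inch '[[[0,0,0,0,0,0.4]]]' >/dev/null; python3 o.py
python3 - <<'E'
import numpy as np
from scipy.optimize import curve_fit
# readings from the log (turn, Tz); last five are looked at by hand
T=np.r_[np.arange(36)*.02094+.7563-.0006, 1.5099,1.5309,1.5518,1.5727,1.5937,1.6146,1.6355,1.6565,1.6667,1.677,1.6875,1.6979,1.7085,1.7189,1.7293,1.7399]
z=[.175,.165,.148,.18,.176,.114,.161,.118,.128,.197,.162,.149,.141,.214,.144,.165,.117,.104,.147,.162,.174,.152,.161,.154,.153,.196,.205,.113,.11,.15,.182,.084,.139,.189,.143,.148,.185,.195,.175,.146,.165,.215,.197,.181,.202,.179,.207,.22,.238,.257,.233,.197]
f=lambda x,a,t:a+.32*np.maximum(0,x-t)
p,c=curve_fit(f,T,z,p0=[.15,1.5]);print(p,np.sqrt(np.diag(c)))
E
```

```text
24.90 turn 1.7468 Tz 0.230 xyz [484.67  -3.76  87.58] F [ 0.1 -6.6  3.6] q6 0.07
25.02 turn 1.7538 Tz 0.266 xyz [484.68  -3.77  87.59] F [ 0.9 -6.3  4.4] q6 0.07
25.15 turn 1.7607 Tz 0.263 xyz [484.7   -3.77  87.61] F [ 0.4 -7.   4.4] q6 0.08
25.27 turn 1.7676 Tz 0.228 xyz [484.66  -3.77  87.58] F [ 0.5 -6.5  3.2] q6 0.09
25.40 turn 1.7747 Tz 0.210 xyz [484.68  -3.76  87.59] F [ 0.2 -6.2  3.6] q6 0.09
[0.15333333 1.49893542] [0.00464764 0.02618331]
```

```bash
python3 -m inch '[[[0,0,0,0,0,0],[0,0,0,0,0,0],[0,0,0,0,0,0],[0,0,0,0,0,0],[0,0,-10,0,0,0],[0,0,-20,0,0,0],[0,0,-40,0,0,0],[0,0,-40,0,0,0],[-20,0,-20,0,0,0],[-20,0,0,0,0,0],[0,0,0,0,0,0],[0,0,0,0,0,0]]]' -0.45
python3 - <<'E'
from h import *
s=r.observe();im=viewer.get_image('wrist');save('w7',im);sc=viewer.get_image('scene');save('s7',cv2.resize(sc[180:260,270:370],None,fx=7,fy=7,interpolation=cv2.INTER_CUBIC))
E
```

```text
clock: 26.9
ee_pos: [0.4755, -0.042, 0.2176]
ee_rot: [-0.0, 0.781, 0.624, 0.0]
contact_force: [-1.3, 0.8, 0.3]
finger_gap: 0.282
gripper_force: 0.0
```

View pics/w7.png

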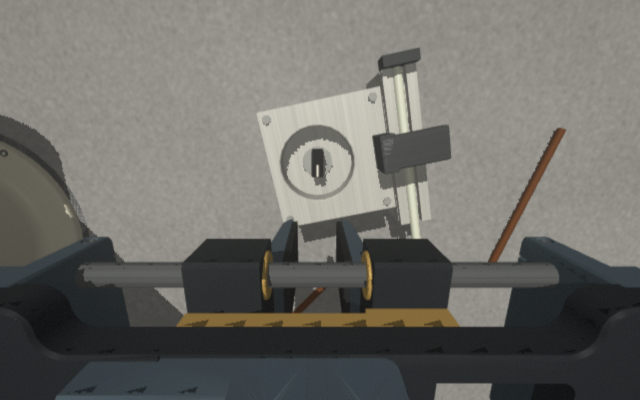

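View pics/s7.png

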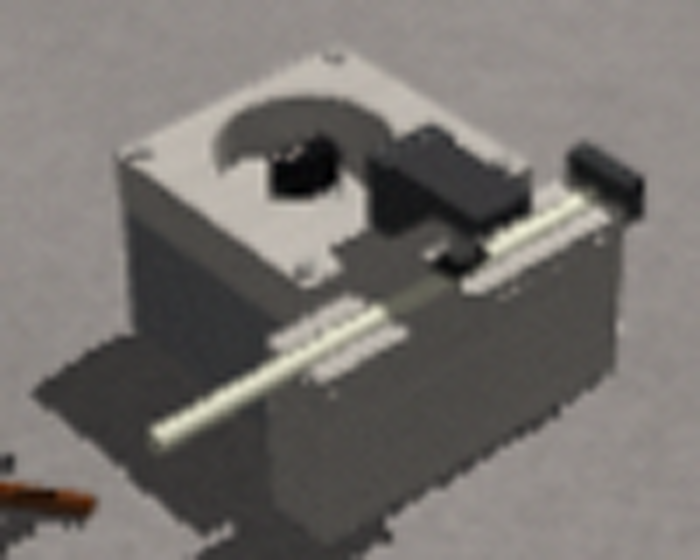

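The shoe (crop 460,258) is down on the rod, the rod meets the stop (590,195), and the knob stands turned at wrist (318,163), still parallel to the fingers. Handing in.

```bash
python3 -c "
from bench import r
print(r.close_job())"
```

```text
the job is handed in; nothing more can be done
None
```

The job is handed in at about 27 s: the rod is against the end stop, the knob is turned about 1.77 rad, and the clamp shoe holds the rod at an estimated 11 N (from knob torque; within roughly 1–2 N), with the gripper clear and no verdict returned.

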